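# Set the vent of the instrument dryer and hold its lid open

## Task

With the instrument dryer's lid still shut, turn the black vent knob in small turns until the black pointer on the scale lines up with the orange mark. Then lift the teal lid by its handle to 45 degrees, level with the green mark on the angle arc, and keep holding it there with the gripper so that a colleague can take the cassette out: the lid falls shut if let go, so the program finishes while still holding it. Leave the cassettes, bottle, dishes and everything else standing around where they are.

Things in the scene. Friction and masses are not known exactly. Their poses are not given: they have to be found in the camera images.
- dryer: fixed white instrument dryer, 220 (x) x 396 (y, -190 to 206) x 100 mm; its place and heading vary. Origin at the underside; front faces -x, left is +y. Lidded drying bay at y -50 to 200 mm, flat control deck at y -190 to -50 with the knob in front and the scale behind it. Thin angle arc at y = 203 mm, radius 85 mm about the hinge line, up to 190 mm above the table, green radial mark at 45 degrees
- vent_knob_grip (a point): vent knob's black bar grip, 42 mm long, 14 wide, 32 tall, on a 44 mm disc on the deck. This point: on its vertical axis, 137 mm above the table, 7 mm below the bar's top; its x axis lies along the bar, z up, turning with it. Stays where left; 2.8 rad between stops. At the lower stop the bar lies along the dryer's x; it starts 0 to 0.5 rad clockwise (from above) of that, and is turned further clockwise
- pointer_tip (a point): tip of the black pointer (12 mm wide, tip 3 mm) that the vent knob drives along the dryer's y axis over the scale on the deck: turning clockwise seen from above moves it towards the dryer's -y (right) by 12 mm per rad, counter-clockwise moves it back. Axes parallel to the dryer's
- mark_tip (a point): tip of the orange mark (12 mm wide, tip 3 mm) facing the pointer across a 4 mm gap in x; its place varies, at the start 8 to 28 mm to the right (dryer -y) of the pointer. Axes parallel to the dryer's. In line means both tips have the same y in the dryer's frame
- lid_handle (a point): middle of the lid's handle, a black round bar 12 mm thick and 110 mm long along the dryer's y axis, a post at each end, its centre 40 mm above the lid's upper face. With the lid shut it is 190 mm in front (-x) of the hinge line and 48.5 mm above it. Turns with the lid
- lid_hinge (a point): middle of the lid's hinge line, at the rear top edge of the drying bay, 100 mm above the table; fixed to the dryer. The hinge line runs along the dryer's y axis
- lid (a joint): opening angle of the teal lid (215 x 246 x 8 mm, 0.35 to 0.7 kg) in rad: 0 shut (level), growing as its front edge rises; 0.785 is 45 degrees; stops at 1.3. No spring and no friction to hold it: it falls shut when let go
- cassette_in: steel instrument cassette with blue band, 130 x 75 x 28 mm, lying inside the drying bay; origin at its underside centre. Leave it alone.
- cassette_out: steel instrument cassette with green band, 130 x 75 x 28 mm, on the table; origin at its underside centre. Leave it alone.
- spray_bottle: light blue bottle with white cap, 56 mm across, 150 mm tall, close to the dryer's left side; origin at its underside centre. Leave it alone.
- dish_stack: stack of glass-grey dishes, 90 mm across, 41 mm tall, close to the dryer's right side; origin at its underside centre. Leave it alone.
- jar: white jar with blue cap, 60 mm across, 75 mm tall, behind the dryer; origin at its underside centre. Leave it alone.
- wipes_box: red box with white flap, 160 x 100 x 63 mm, on the table's left; origin at its underside centre. Leave it alone.
- probe_cup: steel cup, 70 mm across, 90 mm tall, on the table's right; origin at its underside centre. Leave it alone.

How it is judged:
By the outcome, as a careful person would: the job done as asked, in the order asked, and still so for the second after the job is handed in, while the arm keeps its last pose, push and grip.
It also fails if it takes over 61 s, if anything falls off the work surface, if the arm or the gripper's body presses on something with over 40 N, if the wrist force passes 120 N, or if a joint passes its speed limit or range.

## Robot

A 7-joint arm with a two-finger parallel gripper is mounted at the origin on the work surface. World frame = base frame: x ahead of the robot, y to its left, z up, the work surface at z = 0. Lengths are in m, angles in rad, forces in N, time in s.
With the tool pointing down it reaches from about 0.4 to 0.85 m from the base axis. Payload 10.4 kg.
Tool frame: the origin (TCP) lies at the very end of the fingers, on their centre line; the grasp point (between the pads) lies 19 mm behind it; x points along the fingers, z is the direction in which the jaws open and shut, and the axes are right-handed (so a half turn about x gives the same grasp; the last joint's range is limited). The gripper opens to 87 mm and grips with 3 to 60 N. Pads are 19 mm wide; open, the fingers measure 117 mm over their backs; the gripper's body (75 mm by 190 mm) begins 51 mm behind the grasp point.
Start: joints at [1.106, 0.332, -0.065, 1.46, 0.022, 1.35, -0.088], TCP at [0.267, -0.565, 0.223] pointing down, gripper open.
Joint ranges: [-2.6, 2.6], [-0.5, 2.12], [-1.47, 1.34], [0.16, 2.42], [-1.27, 4.41], [0.06, 2.06], [-2.6, 2.6]. Speed limits (rad/s): [2.22, 2.22, 2.79, 2.79, 3.14, 3.14, 3.14].

## Interface

Orientations are given as a rotation vector (axis times angle).
In Python, from cell import * gives the robot as it stands. The module is installed in compiled form; this text tells all that it offers.
- The arm moves only by the tool drive_tool, never from a script. Its arguments are lists of equal length, an entry for each row: "dp": the shift along the world's x, y, z in m, a list of three; "turn": the turn, a rotation vector about the world's x, y, z in rad, a list of three; "claw": the closure, from 0 (fully open) to 1 (shut). In form: {"dp": [[tx, ty, tz], ...], "turn": [[ax, ay, az], ...], "claw": [claw, ...]}. A call has 1 to 5 rows; each row shifts and turns the commanded pose from where the row before left it; what a row does not reach is not made up. A row lasts 1/8 s, in which the tool goes at most 62.5 mm and 10.7 degrees, less where a joint would pass 70% of its speed; a pose out of reach is approached as far as the arm can. A call with a gripper value outside its range is refused whole. The fingers move at their own pace and stop on an object; "force" is the grip in N (left out, the last holds). Time passes only in rows, so rows that do not move let the fingers close. It gives the time, the measured TCP pose, the force and the opening at its end, in the units of the state.
- state(): the state, without advancing time (a new reading comes with each control period).
- camera(name): name is "scene" or "top"; returns a dict with "frame" (480x640x3 uint8, red, green, blue), "depth" (480x640 float32, m along the optical axis (not along the pixel's ray), 0 where there is no reading), "fx", "fy", "cx", "cy" (pixels), "D" ([k1, k2, p1, p2, k3] as OpenCV has them; the pictures are not rectified), "R" (3x3) and "t" (3): a world point X has camera coordinates R X + t. Camera axes: x right, y down, z forward; pixel columns grow to the right and rows downward; lengths in m; the calibration is good to about 2 mm. A picture is of the moment at which its call begins.
- sign_off(): hands the job in, once; it reports no verdict.
The state is a dict: "time": time; "qpos": joint angles; "dq": joint speeds; "joint_efforts": joint torques, N m; "position": TCP position; "eef_rot": TCP orientation; "wrist_force": force on the tool from outside, world axes, zero at the start; "torque": the same for the moment, N m; "gripper_width": finger opening in m.
Only numpy, scipy, OpenCV 4.12 (cv2) and the standard library are available. Lean on these libraries where they do the work, as an engineer would, in place of code of your own. Each camera call takes 0.05 s, during which the arm holds its last target. There are 200 camera calls.

## Working session

There is one attempt and no reset: what is moved stays moved. The work goes in short steps, Python scripts to look and compute and a tool call to move; the robot and the scene stay as the last step left them, time stands still between calls to the robot, and variables do not carry over. Pictures are saved under pics/ and viewed, about 8 in all and at most 12, crops included, and the job is handed in when it is done.

Besides the shell and the picture viewer there is one more tool, called by a JSON object that holds its "api" and its "payload". drive_tool: Moves the arm, as the interface text tells. Its arguments: {"type":"object","properties":{"dp":{"type":"array","items":{"type":"array","items":{"type":"number"}}},"turn":{"type":"array","items":{"type":"array","items":{"type":"number"}}},"claw":{"type":"array","items":{"type":"number"}},"force":{"type":"number"}},"required":["dp","turn","claw"]}

```bash
mkdir -p pics
python3 - <<'E'
from cell import *
import cv2,numpy as np
s=state();print({k:np.round(v,3) for k,v in s.items()})
for n in("scene","top"):
    c=camera(n);cv2.imwrite(f"pics/{n}0.png",c["frame"][:,:,::-1]);np.savez(f"{n}0.npz",**c)
    print(n,c["fx"],c["cx"],c["cy"],c["D"],"cam pos",-np.array(c["R"]).T@c["t"], np.round(c["R"],2).tolist())
E
```

```text
{'time': np.float64(0.0), 'qpos': array([ 1.106,  0.333, -0.065,  1.461,  0.022,  1.35 , -0.088]), 'dq': array([ 0.001, -0.   ,  0.   , -0.001, -0.001, -0.   , -0.001]), 'joint_efforts': array([-1.0000e-03, -6.2325e+01,  2.4000e-02, -3.8990e+01, -6.2000e-02,
        4.0000e-02,  0.0000e+00]), 'position': array([ 0.267, -0.565,  0.222]), 'eef_rot': array([ 0.879,  1.388, -0.877]), 'wrist_force': array([-0.006,  0.168,  0.226]), 'torque': array([-0.005,  0.085, -0.009]), 'gripper_width': np.float64(0.087)}
scene 618.6476142149504 319.6111379221621 238.4069991087721 [0.05331307 0.         0.         0.         0.        ] cam pos [ 1.63582402 -0.84048385  1.1439268 ] [[0.6, 0.8, -0.02], [0.47, -0.36, -0.81], [-0.65, 0.47, -0.59]]
top 438.6601106510526 322.18784050351417 241.59694898244203 [-0.08073993  0.          0.          0.          0.        ] cam pos [ 0.21577101 -0.00470014  1.53989002] [[0.02, -1.0, 0.0], [-0.98, -0.02, -0.21], [0.21, -0.0, -0.98]]
```

View pics/scene0.png

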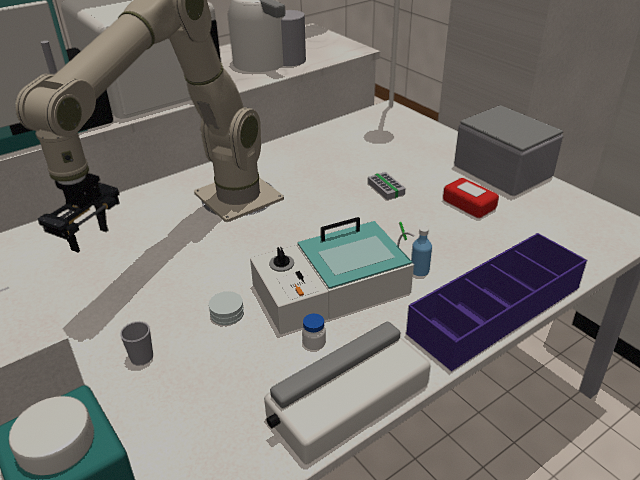

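View pics/top0.png

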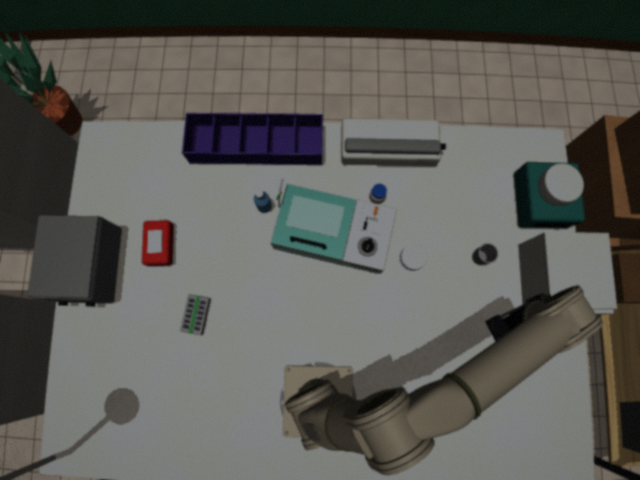

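```bash
cat > h.py <<'E'
import cv2,numpy as np
def ray(c,px,z):
    K=np.array([[c["fx"],0,c["cx"]],[0,c["fy"],c["cy"]],[0,0,1]])
    p=cv2.undistortPoints(np.array(px,float).reshape(-1,1,2),K,np.array(c["D"]))[:,0]
    R=np.array(c["R"]);t=np.array(c["t"]);o=-R.T@t
    d=np.c_[p,np.ones(len(p))]@R
    return o+d*((z-o[2])/d[:,2])[:,None]
def proj(c,X):
    K=np.array([[c["fx"],0,c["cx"]],[0,c["fy"],c["cy"]],[0,0,1]])
    return cv2.projectPoints(np.array(X,float).reshape(-1,3),cv2.Rodrigues(np.array(c["R"]))[0],np.array(c["t"]),K,np.array(c["D"]))[0][:,0]
E
python3 - <<'E'
from h import *
for n,box in(("scene",(290,215,415,290)),("top",(265,180,365,270))):
    c=dict(np.load(f"{n}0.npz"));f=c["frame"];hsv=cv2.cvtColor(f,cv2.COLOR_RGB2HSV)
    m=cv2.inRange(hsv,(75,35,50),(98,255,255));b=np.zeros_like(m);b[box[1]:box[3],box[0]:box[2]]=255
    m=cv2.morphologyEx(m&b,cv2.MORPH_OPEN,np.ones((3,3)))
    k=max(cv2.findContours(m,cv2.RETR_EXTERNAL,cv2.CHAIN_APPROX_NONE)[0],key=cv2.contourArea)
    P=ray(c,k[:,0],.1085)[:,:2]
    r=cv2.minAreaRect((P*1000).astype(np.float32));print(n,r,cv2.boxPoints(r).round(1).tolist())
    o=cv2.inRange(hsv,(5,120,100),(22,255,255))
    x0,x1,y0,y1=(240,330,235,310) if n=="scene" else (345,400,200,270)
    ys,xs=np.nonzero(o[y0:y1,x0:x1]);print("orange",len(xs),ray(c,[[xs.mean()+x0,ys.mean()+y0]],.1)*1000)
    cv2.imwrite(f"pics/{n}crop.png",cv2.resize(f[y0:y1,x0:x1,::-1],None,fx=8,fy=8,interpolation=cv2.INTER_CUBIC))
E
```

```text
scene ((598.9342041015625, 18.623397827148438), (247.6310577392578, 219.0930633544922), 77.53559112548828) [[465.20001220703125, -78.5999984741211], [679.2000122070312, -125.9000015258789], [732.5999755859375, 115.9000015258789], [518.7000122070312, 163.1999969482422]]
orange 42 [[ 628.85490386 -185.4235818   100.        ]]
top ((592.3514404296875, 24.117324829101562), (248.2308349609375, 219.63040161132812), 77.3165054321289) [[458.0, -72.9000015258789], [672.2000122070312, -121.0999984741211], [726.7000122070312, 121.0999984741211], [512.5, 169.3000030517578]]
orange 15 [[ 637.83404031 -187.25118586  100.        ]]
```

View pics/scenecrop.png

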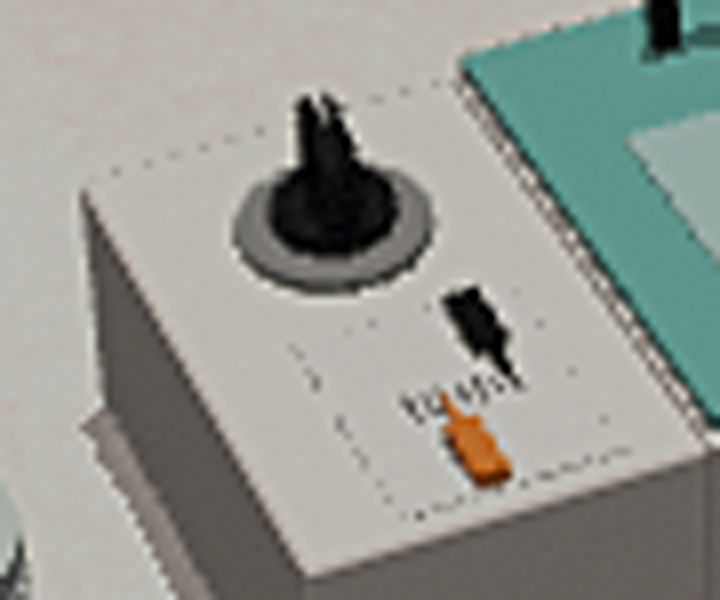

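View pics/topcrop.png

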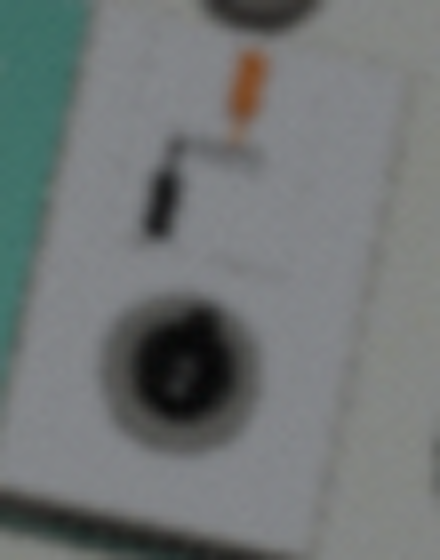

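```bash
cat >> h.py <<'E'
def cloud(c):
    h,w=c["depth"].shape;v,u=np.mgrid[:h,:w]
    K=np.array([[c["fx"],0,c["cx"]],[0,c["fy"],c["cy"]],[0,0,1]])
    p=cv2.undistortPoints(np.c_[u.ravel(),v.ravel()].astype(float).reshape(-1,1,2),K,np.array(c["D"]))[:,0]
    d=c["depth"].ravel()[:,None]
    P=(np.c_[p,np.ones(len(p))]*d-np.array(c["t"]))@np.array(c["R"]);P[d[:,0]==0]=np.nan
    return P.reshape(h,w,3)
E
python3 - <<'E'
from h import *
ax=np.array([.976,-.217]);ay=np.array([.217,.976])
for n in("scene","top"):
    c=dict(np.load(f"{n}0.npz"));P=cloud(c);f=c["frame"];hsv=cv2.cvtColor(f,cv2.COLOR_RGB2HSV)
    reg=(P[...,0]>.4)&(P[...,0]<.78)&(abs(P[...,1])<.25)
    teal=(cv2.inRange(hsv,(75,35,50),(98,255,255))>0)&reg&(P[...,2]>.08)
    print(n,"teal z",np.nanmedian(P[teal][:,2]),"table z",np.nanmedian(P[reg&(P[...,2]<.03)][:,2]))
    D=np.stack([P[...,:2]@ax,P[...,:2]@ay,P[...,2]],-1)*1000
    t=D[teal];print(" teal ext dryer axes",np.percentile(t,[.5,99.5],axis=0).round(1).tolist())
    dark=(hsv[...,2]<70)
    lo,hi=np.percentile(t[:,1],[1,99])
    H=reg&dark&(P[...,2]>.138)&(P[...,2]<.18)&(D[...,1]>lo+30)&(D[...,1]<hi-20)
    print(" handle",H.sum(),np.percentile(D[H],[1,50,99],axis=0).round(1).tolist())
    k=reg&(D[...,1]<lo-20)&(P[...,2]>.135)&(P[...,2]<.16)
    print(" knobtop",k.sum(),D[k].mean(0).round(1),np.argwhere(k).mean(0)[::-1],D[k].std(0).round(1));
    q=D[k][:,:2]-D[k][:,:2].mean(0);w,V=np.linalg.eigh(q.T@q);print("  dir",V[:,1],np.sqrt(w/len(q)))
    w=reg&(hsv[...,1]<40)&(hsv[...,2]>90)&(D[...,1]<lo-6)&(P[...,2]>.085)&(P[...,2]<.115)
    print(" deck",np.percentile(D[w],[1,50,99],axis=0).round(1).tolist())
E
```

```text
scene teal z 0.10774711698071618 table z -0.0023513420316245036
 teal ext dryer axes [[470.8, 26.7, 100.4], [685.4, 270.5, 114.0]]
 handle 165 [[488.7, 90.3, 138.8], [497.1, 147.8, 150.1], [505.2, 207.5, 157.0]]
 knobtop 62 [537.  -46.8 142.1] [280.40322581 252.01612903] [13.2  4.4  2.6]
  dir [-0.99325267  0.11597044] [ 4.12655046 13.28669272]
 deck [[473.1, -113.9, 86.3], [601.1, -53.1, 99.5], [690.6, 20.5, 107.7]]
top teal z 0.10865568647592415 table z -3.5290859170595206e-05
 teal ext dryer axes [[467.9, 29.4, 88.6], [681.8, 273.8, 151.8]]
 handle 129 [[486.2, 93.1, 141.5], [491.5, 150.1, 153.3], [497.8, 209.8, 160.3]]
 knobtop 56 [531.4 -43.4 143.8] [368.64285714 243.96428571] [12.4  4.4  3. ]
  dir [-0.99000304  0.141046  ] [ 4.03268792 12.54314837]
 deck [[469.2, -112.4, 93.1], [581.7, -46.7, 100.2], [684.6, 23.3, 107.9]]
```

Run:
```python
from h import *
from cell import *
from scipy.spatial.transform import Rotation as Ro
s=state();M=Ro.from_rotvec(s["eef_rot"]).as_matrix();print(M.round(3));print("z yaw",np.arctan2(M[1,2],M[0,2]))
c=dict(np.load("scene0.npz"));ax=np.array([.976,-.217]);ay=np.array([.217,.976])
for z in(.1,.103):
  P=ray(c,[[304.6,282.75],[295.5,284.5]],z)[:,:2]*1000;print(P@ax,P@ay)
c=dict(np.load("top0.npz"))
P=ray(c,[[345+178/8,200+140/8],[345+238/8,200+138/8]],.101)[:,:2]*1000;print(P@ax,P@ay)
```

```text
[[-0.001  0.904  0.428]
 [ 0.001  0.428 -0.904]
 [-1.    -0.    -0.001]]
z yaw -1.1289309082076708
[634.36066887 630.71941412] [-19.47008905 -43.51023152]
[637.6499471  634.01915646] [-20.75140975 -44.7224665 ]
[629.99024667 636.84069806] [-22.12511421 -46.7978751 ]
```

{"api": "drive_tool", "payload": {"dp": [[0.019, 0.031, 0], [0.019, 0.031, 0], [0.019, 0.031, 0], [0.019, 0.031, 0], [0.019, 0.031, 0]], "turn": [[0, 0, 0.18], [0, 0, 0.18], [0, 0, 0.18], [0, 0, 0.18], [0, 0, 0.18]], "claw": [0, 0, 0, 0, 0]}}

```text
time: 0.72
position: [0.3626, -0.4088, 0.2223]
eef_rot: [0.175, 1.564, -0.175]
wrist_force: [0.7, -0.6, -0.7]
gripper_width: 0.0872
```

{"api": "drive_tool", "payload": {"dp": [[0.019, 0.031, 0], [0.019, 0.031, 0], [0.019, 0.031, 0], [0.019, 0.031, 0], [0.019, 0.031, 0]], "turn": [[0, 0, 0.18], [0, 0, 0.18], [0, 0, 0.18], [0, 0, 0.18], [0, 0, 0.18]], "claw": [0, 0, 0, 0, 0]}}

```text
time: 1.35
position: [0.4575, -0.2539, 0.2223]
eef_rot: [-0.529, 1.505, 0.53]
wrist_force: [-0.2, 0.0, 0.4]
gripper_width: 0.0869
```

{"api": "drive_tool", "payload": {"dp": [[0.019, 0.031, 0], [0.019, 0.031, 0], [0.016, 0.032, 0], [0, 0, 0]], "turn": [[0, 0, 0.18], [0, 0, 0.18], [0, 0, 0.18], [0, 0, 0]], "claw": [0, 0, 0, 0]}}

```text
time: 1.85
position: [0.5121, -0.1579, 0.2224]
eef_rot: [-0.944, 1.355, 0.946]
wrist_force: [-0.0, -0.1, 0.1]
gripper_width: 0.0866
```

```bash
cat > st.py <<'E'
from cell import *
import numpy as np
from scipy.spatial.transform import Rotation as Ro
def st():
    s=state();M=Ro.from_rotvec(s["eef_rot"]).as_matrix()
    print("t",round(float(s["time"]),2),"q",np.round(s["qpos"],2).tolist(),"p",np.round(s["position"],4).tolist(),"x",M[:,0].round(3).tolist(),"z",M[:,2].round(3).tolist(),"zyaw",round(float(np.arctan2(M[1,2],M[0,2])),3),"F",np.round(s["wrist_force"],1).tolist(),"w",round(float(s["gripper_width"]),4))
    return s
E
python3 -c "
from st import *
st()
import cv2
for n in('top','scene'):
    c=camera(n);np.savez(n+'1.npz',**c)
    f=c['frame'][:,:,::-1]
    cv2.imwrite(f'pics/{n}1.png',cv2.resize(f[170:310,300:440] if n=='top' else f[180:320,215:365],None,fx=4,fy=4))
"
```

```text
t 1.85 q [0.76, 0.19, -0.61, 1.67, 0.11, 1.32, 1.35] p [0.5121, -0.1579, 0.2224] x [0.0, 0.001, -1.0] z [0.346, 0.938, 0.001] zyaw 1.218 F [-0.0, -0.1, 0.1] w 0.0866
```

View pics/scene1.png

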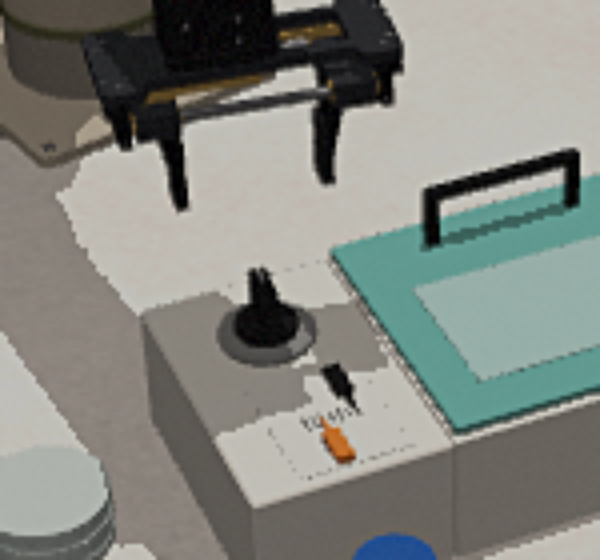

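Run:
```python
from h import *
c=dict(np.load("scene1.npz"));T=np.array([.5121,-.1579,.2224]);z=np.array([.346,.938,0])
print(proj(c,[T+z*.051,T-z*.051]))
P=ray(c,[[297,225.5],[260.5,231.75]],.2224);print(P,P.mean(0)-T)
P=cloud(c);ax=np.array([.976,-.217]);ay=np.array([.217,.976])
# fingertip points depth
m=(np.linalg.norm(P[...,:2]-T[:2],axis=-1)<.075)&(P[...,2]>.218)&(P[...,2]<.245)
Q=P[m];s=(Q-T)@z
for g in(Q[s>0],Q[s<0]):print(len(g),g[:,2].min(),g.mean(0),(g.mean(0)-T)@z,(g.mean(0)-T)@np.array([.938,-.346,0]))
```

```text
[[298.67119977 222.95261447]
 [260.29784463 229.88751437]]
[[ 0.53654055 -0.1201021   0.2224    ]
 [ 0.50175626 -0.20971271  0.2224    ]] [ 7.04840324e-03 -7.00740204e-03 -5.55111512e-17]
40 0.22031931092313045 [ 0.53192775 -0.12180704  0.23322073] 0.04071559882556199 0.006110267112462661
33 0.22238153198370705 [ 0.49977431 -0.21137431  0.23330662] -0.054423597020129146 0.0069406125481537755
```

{"api": "drive_tool", "payload": {"dp": [[-0.001, 0, -0.025], [-0.001, 0, -0.025], [0, 0, -0.025], [0, 0, -0.025], [0, 0, 0]], "turn": [[0, 0, 0], [0, 0, 0], [0, 0, 0], [0, 0, 0], [0, 0, 0]], "claw": [0, 0, 0.3, 0.4, 0.5], "force": 15}}

```text
time: 2.58
position: [0.5075, -0.162, 0.1209]
eef_rot: [-0.936, 1.362, 0.941]
wrist_force: [-0.1, 0.2, 0.0]
gripper_width: 0.0647
```

```bash
python3 -c "
from st import *
st()
import cv2
c=camera('scene');np.savez('scene2.npz',**c)
f=c['frame'][:,:,::-1]
cv2.imwrite('pics/scene2.png',cv2.resize(f[200:310,220:370],None,fx=5,fy=5))
"
```

```text
t 2.58 q [0.74, 0.27, -0.59, 1.8, 0.17, 1.12, 1.3] p [0.5075, -0.162, 0.1209] x [-0.004, 0.001, -1.0] z [0.355, 0.935, -0.0] zyaw 1.208 F [-0.1, 0.2, 0.0] w 0.0647
```

View pics/scene2.png

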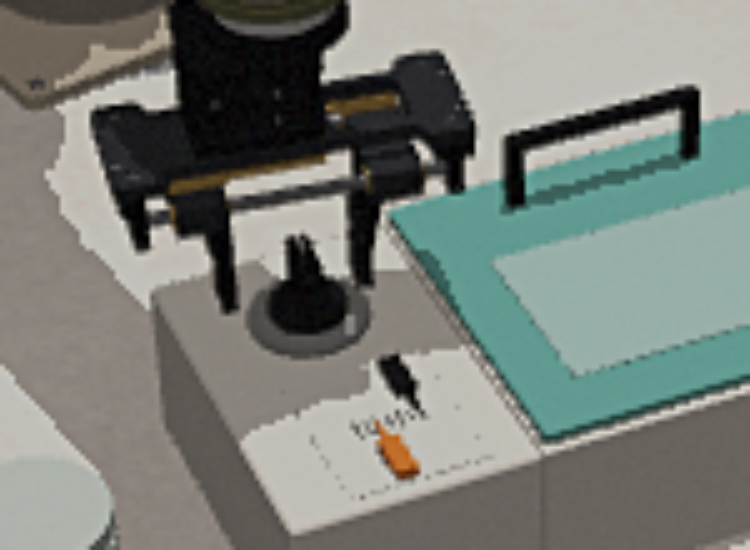

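Run:
```python
from h import *
c=dict(np.load("scene2.npz"));ax=np.array([.976,-.217]);ay=np.array([.217,.976])
for px,z in(([[220+228/5,200+310/5],[220+367/5,200+287/5]],.121),):
  P=ray(c,px,z)[:,:2]*1000;D=np.c_[P@ax,P@ay];print(D,D.mean(0))
T=np.array([507.5,-162]);print("TCP",T@ax,T@ay)
P=cloud(c);D=np.stack([P[...,:2]@ax,P[...,:2]@ay,P[...,2]],-1)*1000
m=(abs(D[...,0]-537)<35)&(abs(D[...,1]+47)<70)&(D[...,2]>123)&(D[...,2]<146)
Q=D[m]
for lo,hi in((-120,-65),(-65,-28),(-28,40)):
  g=Q[(Q[:,1]>lo)&(Q[:,1]<hi)];print(len(g),g.mean(0),g.min(0),g.max(0))
```

```text
[[534.77951549 -89.32126608]
 [548.0982805  -14.95303722]] [541.43889799 -52.13715165]
TCP 530.474 -47.9845
29 [531.73656111 -89.99493646 134.21333512] [511.2535005  -93.76445965 124.46165581] [542.23394911 -83.07571271 145.69101109]
87 [540.34525289 -47.9873965  138.02200933] [511.78368782 -54.94421638 123.31489901] [557.86730716 -37.60825416 145.77558027]
35 [539.6406744  -16.61027087 134.33300316] [521.98232998 -20.40788191 123.70216797] [552.55069546  -9.02702487 145.89705293]
```

{"api": "drive_tool", "payload": {"dp": [[0.003, 0.0035, 0], [0, 0, 0], [0, 0, 0], [0, 0, 0], [0, 0, 0]], "turn": [[0, 0, 0.01], [0, 0, 0], [0, 0, 0], [0, 0, 0], [0, 0, 0]], "claw": [0.5, 0.7, 0.9, 0.95, 0.95], "force": 12}}

```text
time: 3.25
position: [0.5124, -0.1571, 0.1227]
eef_rot: [-0.948, 1.354, 0.948]
wrist_force: [-1.5, -2.1, 0.6]
gripper_width: 0.0138
```

{"api": "drive_tool", "payload": {"dp": [[0, 0, 0], [0, 0, 0]], "turn": [[0, 0, 0], [0, 0, 0]], "claw": [0.95, 0.95], "force": 25}}

```text
time: 3.5
position: [0.5124, -0.1572, 0.1227]
eef_rot: [-0.948, 1.354, 0.948]
wrist_force: [0.8, 2.4, 1.6]
gripper_width: 0.0142
```

```bash
python3 -c "
from st import *
st()"
```

```text
t 3.5 q [0.73, 0.27, -0.6, 1.79, 0.17, 1.12, 1.3] p [0.5124, -0.1572, 0.1227] x [0.0, 0.0, -1.0] z [0.342, 0.94, 0.0] zyaw 1.221 F [0.8, 2.4, 1.6] w 0.0142
```

{"api": "drive_tool", "payload": {"dp": [[0, 0, 0], [0, 0, 0], [0, 0, 0], [0, 0, 0], [0, 0, 0]], "turn": [[0, 0, -0.1], [0, 0, -0.1], [0, 0, -0.1], [0, 0, -0.1], [0, 0, 0]], "claw": [0.95, 0.95, 0.95, 0.95, 0.95]}}

```text
time: 4.12
position: [0.5124, -0.1572, 0.1227]
eef_rot: [-0.642, 1.473, 0.642]
wrist_force: [0.2, 3.4, 3.2]
gripper_width: 0.0136
```

{"api": "drive_tool", "payload": {"dp": [[0, 0, 0], [0, 0, 0], [0, 0, 0], [0, 0, 0], [0, 0, 0]], "turn": [[0, 0, -0.1], [0, 0, -0.1], [0, 0, -0.1], [0, 0, -0.1], [0, 0, 0]], "claw": [0.95, 0.95, 0.95, 0.95, 0.95]}}

```text
time: 4.75
position: [0.5124, -0.1572, 0.1227]
eef_rot: [-0.332, 1.545, 0.333]
wrist_force: [1.2, 3.7, 2.3]
gripper_width: 0.0139
```

```bash
python3 -c "
from st import *
st()"
```

```text
t 4.75 q [0.65, 0.26, -0.49, 1.8, 0.13, 1.12, 0.53] p [0.5124, -0.1572, 0.1227] x [0.0, 0.0, -1.0] z [0.911, 0.411, 0.0] zyaw 0.424 F [1.2, 3.7, 2.3] w 0.0139
```

Turning is clean with little force. Continuing to 1.7 rad in total, then I check.

{"api": "drive_tool", "payload": {"dp": [[0, 0, 0], [0, 0, 0], [0, 0, 0], [0, 0, 0], [0, 0, 0]], "turn": [[0, 0, -0.1], [0, 0, -0.1], [0, 0, -0.1], [0, 0, -0.1], [0, 0, -0.05]], "claw": [0.95, 0.95, 0.95, 0.95, 0.95]}}

```text
time: 5.38
position: [0.5124, -0.1572, 0.1227]
eef_rot: [0.021, 1.57, -0.021]
wrist_force: [0.3, 4.9, 3.2]
gripper_width: 0.0137
```

{"api": "drive_tool", "payload": {"dp": [[0, 0, 0], [0, 0, 0], [0, 0, 0], [0, 0, 0], [0, 0, 0]], "turn": [[0, 0, -0.1], [0, 0, -0.1], [0, 0, -0.1], [0, 0, -0.1], [0, 0, -0.05]], "claw": [0.95, 0.95, 0.95, 0.95, 0.95]}}

```text
time: 6.0
position: [0.5124, -0.1572, 0.1227]
eef_rot: [0.374, 1.538, -0.374]
wrist_force: [0.8, 4.2, 1.9]
gripper_width: 0.0134
```

```bash
python3 -c "
from st import *
st()
import cv2
c=camera('scene');np.savez('scene3.npz',**c)
f=c['frame'][:,:,::-1]
cv2.imwrite('pics/scene3.png',cv2.resize(f[240:310,250:340],None,fx=8,fy=8,interpolation=cv2.INTER_CUBIC))
"
```

```text
t 6.0 q [0.55, 0.24, -0.38, 1.8, 0.1, 1.11, -0.34] p [0.5124, -0.1572, 0.1227] x [0.0, 0.0, -1.0] z [0.889, -0.459, 0.0] zyaw -0.477 F [0.8, 4.2, 1.9] w 0.0134
```

View pics/scene3.png

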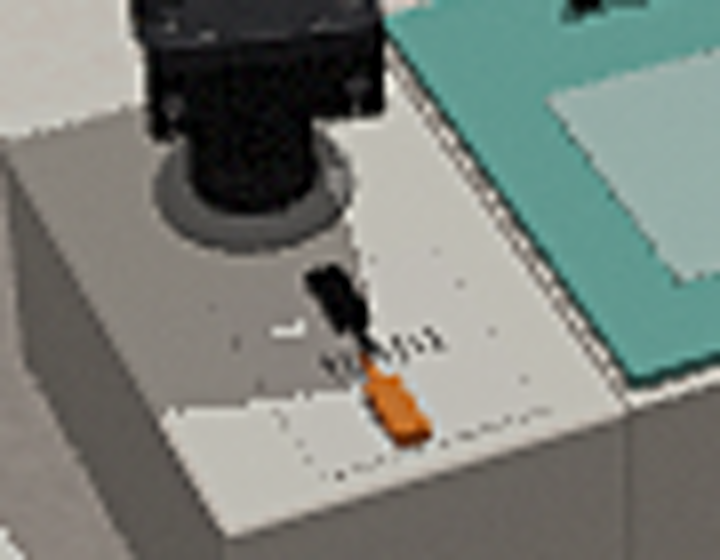

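```bash
cat > pm.py <<'E'
from h import *
a=np.radians(-12.57);ax=np.array([np.cos(a),np.sin(a)]);ay=np.array([-np.sin(a),np.cos(a)])
def meas(c,show=True):
    f=c["frame"].astype(float);v,u=np.mgrid[255:305,275:325];px=np.c_[u.ravel(),v.ravel()]
    g=f[255:305,275:325].reshape(-1,3)
    P=ray(c,px,.101)[:,:2]*1000;D=np.c_[P@ax,P@ay]
    box=(D[:,0]>596)&(D[:,0]<676)&(D[:,1]>-75)&(D[:,1]<5)
    V=g.max(1);S=(V-g.min(1))/np.maximum(V,1)
    o=box&(S>.35)
    d=box&(V<75)&(D[:,0]<636)
    r={}
    for n,m in(("mark",o),("ptr",d)):
        q=D[m];
        # centre line v as function of u
        k=np.polyfit(q[:,0],q[:,1],1)
        r[n]=q.mean(0);print(n,m.sum(),q.mean(0).round(2),"u",q[:,0].min().round(1),q[:,0].max().round(1),"slope",k[0].round(3))
        
    print("ptr-mark v",(r["ptr"]-r["mark"])[1].round(2))
if __name__=="__main__":
    import sys
    for i in sys.argv[1:]:meas(dict(np.load(f"scene{i}.npz")))
E
python3 pm.py 0 3
```

```text
mark 56 [654.09 -42.94] u 607.9 675.7 slope -0.227
ptr 28 [609.31 -20.36] u 596.5 632.1 slope -0.017
ptr-mark v 22.58
mark 64 [647.52 -43.41] u 597.3 675.7 slope -0.065
ptr 33 [609.5  -41.37] u 596.2 631.0 slope -0.214
ptr-mark v 2.04
```

```bash
cat > pm.py <<'E'
from h import *
a=np.radians(-12.57);ax=np.array([np.cos(a),np.sin(a)]);ay=np.array([-np.sin(a),np.cos(a)])
def meas(c):
    k=8;x0,y0=280,265;f=c["frame"][y0:305,x0:320]
    f=cv2.resize(f,None,fx=k,fy=k,interpolation=cv2.INTER_CUBIC).astype(float)
    V=f.max(2);S=(V-f.min(2))/np.maximum(V,1)
    for n,m in(("mark",S>.45),("ptr",(V<85))):
        _,L,st,_=cv2.connectedComponentsWithStats(m.astype(np.uint8))
        best=[]
        for i in range(1,len(st)):
            if st[i,4]<800: continue
            ys,xs=np.nonzero(L==i);P=ray(c,np.c_[(xs+.5)/k-.5+x0,(ys+.5)/k-.5+y0],.101)[:,:2]*1000;D=np.c_[P@ax,P@ay]
            mid=D.mean(0);core=D[abs(D[:,0]-np.median(D[:,0]))<8]
            print(n,"area",st[i,4]/k/k,"mean",mid.round(2),"u",D[:,0].min().round(1),D[:,0].max().round(1),"core v",core[:,1].mean().round(2),"mid-edge",((np.percentile(core[:,1],3)+np.percentile(core[:,1],97))/2).round(2),"slope",np.polyfit(D[:,0],D[:,1],1)[0].round(3))
if __name__=="__main__":
    import sys
    for i in sys.argv[1:]:print(i);meas(dict(np.load(f"scene{i}.npz")))
E
python3 pm.py 0 2 3
```

```text
0
mark area 48.109375 mean [657.03 -44.36] u 628.5 676.6 core v -44.52 mid-edge -44.52 slope -0.012
ptr area 14.921875 mean [544.91 -45.54] u 537.2 551.0 core v -45.54 mid-edge -44.54 slope 0.462
ptr area 16.609375 mean [562.   -41.43] u 551.9 567.5 core v -42.36 mid-edge -41.45 slope -2.082
ptr area 45.359375 mean [602.54 -20.3 ] u 582.4 634.4 core v -20.26 mid-edge -20.23 slope -0.031
2
mark area 47.890625 mean [657.05 -44.38] u 628.5 676.6 core v -44.54 mid-edge -44.54 slope -0.013
ptr area 57.0 mean [554.82 -42.74] u 537.2 567.7 core v -41.76 mid-edge -40.12 slope 0.034
ptr area 45.609375 mean [602.05 -20.25] u 581.7 634.4 core v -20.25 mid-edge -20.22 slope -0.035
3
mark area 48.875 mean [656.63 -44.38] u 627.4 676.6 core v -44.54 mid-edge -44.54 slope -0.012
ptr area 61.921875 mean [554.65 -41.92] u 537.2 567.7 core v -40.55 mid-edge -41.1 slope -0.01
ptr area 50.359375 mean [602.2  -40.81] u 581.4 630.1 core v -40.57 mid-edge -40.56 slope -0.03
```

{"api": "drive_tool", "payload": {"dp": [[0, 0, 0], [0, 0, 0], [0, 0, 0], [0, 0, 0]], "turn": [[0, 0, -0.1], [0, 0, -0.1], [0, 0, -0.07], [0, 0, 0]], "claw": [0.95, 0.95, 0.95, 0.95]}}

```text
time: 6.55
position: [0.5124, -0.1572, 0.1227]
eef_rot: [0.583, 1.491, -0.582]
wrist_force: [0.5, 3.4, 2.2]
gripper_width: 0.0139
```

```bash
python3 -c "
from st import *
st()
import cv2
from pm import *
c=camera('scene')
fs=[camera('scene')['frame'].astype(float) for _ in range(4)]
c['frame']=np.mean([c['frame'].astype(float)]+fs,0).round().astype(np.uint8)
np.savez('scene4.npz',**c)
meas(c)
f=c['frame'][:,:,::-1]
im=cv2.resize(f[268:304,280:322],None,fx=16,fy=16,interpolation=cv2.INTER_CUBIC)
cv2.imwrite('pics/scene4.png',im)
# local edge slopes: lid right edge (teal start per row) and deck edge
hsv=cv2.cvtColor(c['frame'],cv2.COLOR_RGB2HSV)
m=cv2.inRange(hsv,(75,60,50),(98,255,255))
pts=[]
for v in range(252,284):
    r=np.nonzero(m[v,295:345])[0]
    if len(r):pts.append([295+r[0],v])
P=ray(c,pts,.1085)[:,:2]*1000;D=np.c_[P@ax,P@ay];k=np.polyfit(D[:,0],D[:,1],1);print('lid edge slope',k[0],'res',(D[:,1]-np.polyval(k,D[:,0])).std(),len(pts))
"
```

```text
t 6.55 q [0.52, 0.24, -0.35, 1.81, 0.09, 1.11, -0.6] p [0.5124, -0.1572, 0.1227] x [0.0, 0.0, -1.0] z [0.735, -0.678, 0.0] zyaw -0.745 F [0.5, 3.4, 2.2] w 0.0139
mark area 48.671875 mean [656.59 -44.37] u 625.1 676.6 core v -44.53 mid-edge -44.54 slope -0.012
ptr area 61.8125 mean [554.64 -42.05] u 537.2 567.7 core v -40.78 mid-edge -41.18 slope -0.02
ptr area 47.53125 mean [601.   -43.79] u 581.3 629.0 core v -43.76 mid-edge -43.76 slope -0.029
lid edge slope -0.002527046397870794 res 0.6737167828847638 32
```

View pics/scene4.png

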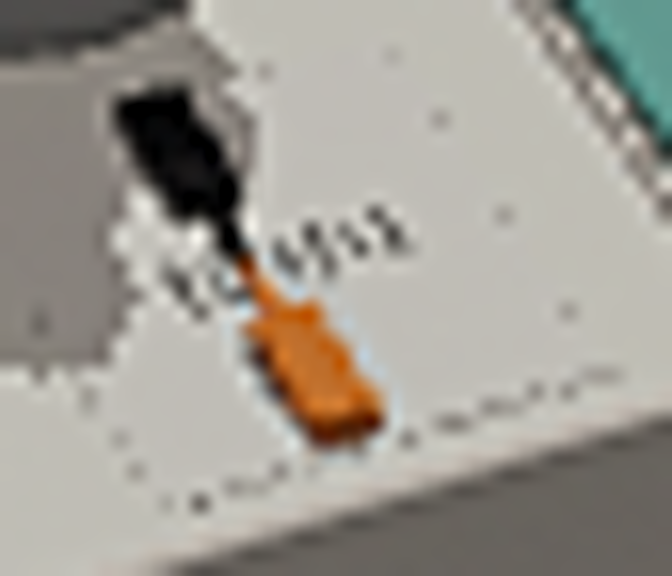

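{"api": "drive_tool", "payload": {"dp": [[0, 0, 0], [0, 0, 0], [0, 0, 0], [0, 0, 0], [0, 0, 0]], "turn": [[0, 0, -0.035], [0, 0, 0], [0, 0, 0], [0, 0, 0], [0, 0, 0]], "claw": [0.95, 0.95, 0.7, 0.5, 0.4]}}

```text
time: 7.42
position: [0.5119, -0.1581, 0.1223]
eef_rot: [0.613, 1.483, -0.614]
wrist_force: [-0.4, 0.8, 0.7]
gripper_width: 0.0359
```

{"api": "drive_tool", "payload": {"dp": [[0, 0, 0.01], [0, 0, 0.025], [0, 0, 0.035], [0, 0, 0.015], [0, 0, 0]], "turn": [[0, 0, 0], [0, 0, 0], [0, 0, 0], [0, 0, 0.1], [0, 0, 0.1]], "claw": [0.4, 0.4, 0.4, 0.4, 0.4]}}

```text
time: 8.05
position: [0.5131, -0.1577, 0.2099]
eef_rot: [0.454, 1.519, -0.455]
wrist_force: [-0.7, -0.2, -0.6]
gripper_width: 0.0523
```

{"api": "drive_tool", "payload": {"dp": [[0, 0.04, 0], [0, 0.04, 0], [0, 0.04, 0], [0, 0.04, 0], [0.001, 0.037, 0]], "turn": [[0, 0, 0.1], [0, 0, 0.1], [0, 0, 0.1], [0, 0, 0.06], [0, 0, 0]], "claw": [0.4, 0.4, 0.4, 0.4, 0.4]}}

```text
time: 8.68
position: [0.5132, 0.0408, 0.2084]
eef_rot: [0.175, 1.563, -0.175]
wrist_force: [-0.1, -0.9, 0.6]
gripper_width: 0.0521
```

```bash
python3 -c "
from st import *
st()
import cv2
from pm import *
c=camera('scene')
np.savez('scene5.npz',**c)
meas(c)
t=camera('top');np.savez('top5.npz',**t)
f=c['frame'][:,:,::-1]
a=cv2.resize(f[170:310,260:400],None,fx=2.8,fy=2.8,interpolation=cv2.INTER_CUBIC);b=cv2.resize(t['frame'][170:290,265:405,::-1],(392,392))
cv2.imwrite('pics/five.png',np.hstack([a,b]))
"
```

```text
t 8.68 q [0.34, 0.14, -0.55, 1.75, 0.08, 1.28, -0.45] p [0.5132, 0.0408, 0.2084] x [0.001, -0.0, -1.0] z [0.975, -0.221, 0.001] zyaw -0.223 F [-0.1, -0.9, 0.6] w 0.0521
mark area 48.4375 mean [656.73 -44.37] u 624.7 676.6 core v -44.53 mid-edge -44.54 slope -0.012
ptr area 12.8125 mean [544.38 -44.89] u 537.2 550.6 core v -44.89 mid-edge -44.24 slope 0.849
ptr area 15.515625 mean [562.02 -41.23] u 551.9 567.4 core v -42.15 mid-edge -41.47 slope -2.062
ptr area 45.015625 mean [601.69 -44.49] u 582.3 628.0 core v -44.5 mid-edge -44.45 slope -0.006
```

View pics/five.png

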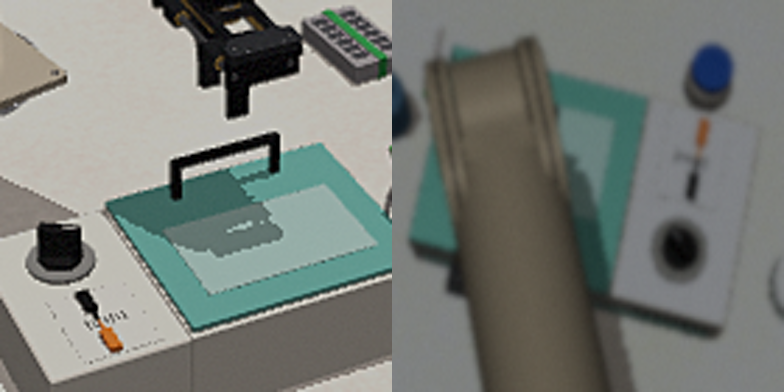

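{"api": "drive_tool", "payload": {"dp": [[0.002, -0.001, -0.025], [0, 0, -0.025], [0, 0, -0.02], [0, 0, -0.008], [0, 0, 0]], "turn": [[0, 0, 0], [0, 0, 0], [0, 0, 0], [0, 0, 0], [0, 0, 0]], "claw": [0.4, 0.4, 0.4, 0.4, 0.5], "force": 12}}

```text
time: 9.4
position: [0.5153, 0.0381, 0.1298]
eef_rot: [0.176, 1.564, -0.176]
wrist_force: [0.9, -0.3, 0.6]
gripper_width: 0.0476
```

{"api": "drive_tool", "payload": {"dp": [[0, 0, 0], [0, 0, 0], [0, 0, 0], [0, 0, 0], [0, 0, 0]], "turn": [[0, 0, 0], [0, 0, 0], [0, 0, 0], [0, 0, 0], [0, 0, 0]], "claw": [0.6, 0.75, 0.9, 0.95, 0.95]}}

```text
time: 10.02
position: [0.5153, 0.0385, 0.1297]
eef_rot: [0.176, 1.563, -0.176]
wrist_force: [0.3, 0.7, 1.3]
gripper_width: 0.0114
```

```bash
python3 -c "
from st import *
st()
import cv2
c=camera('scene');np.savez('scene6.npz',**c)
"
```

```text
t 10.03 q [0.33, 0.21, -0.54, 1.84, 0.12, 1.12, -0.48] p [0.5153, 0.0385, 0.1297] x [0.0, -0.0, -1.0] z [0.975, -0.222, 0.0] zyaw -0.224 F [0.3, 0.7, 1.3] w 0.0114
```

{"api": "drive_tool", "payload": {"dp": [[0, 0, 0], [0, 0, 0], [0.0022, -0.0005, 0.0074], [0.0022, -0.0005, 0.0074], [0, 0, 0]], "turn": [[0, 0, 0], [0, 0, 0], [0, 0, 0], [0, 0, 0], [0, 0, 0]], "claw": [0.97, 0.97, 0.97, 0.97, 0.97], "force": 30}}

```text
time: 10.7
position: [0.5196, 0.0375, 0.1447]
eef_rot: [0.176, 1.564, -0.176]
wrist_force: [-0.1, 0.9, -4.5]
gripper_width: 0.0111
```

{"api": "drive_tool", "payload": {"dp": [[0.0054, -0.0012, 0.0144], [0.0065, -0.0014, 0.0139], [0.0075, -0.0017, 0.0133], [0.0085, -0.0019, 0.0127], [0, 0, 0]], "turn": [[0, 0, 0], [0, 0, 0], [0, 0, 0], [0, 0, 0], [0, 0, 0]], "claw": [0.97, 0.97, 0.97, 0.97, 0.97]}}

```text
time: 11.32
position: [0.5473, 0.0313, 0.2006]
eef_rot: [0.176, 1.565, -0.176]
wrist_force: [-10.8, 1.3, 3.8]
gripper_width: 0.0114
```

```bash
cat > lid.py <<'E'
from st import *
from h import *
from pm import ax,ay
s=st();p=s["position"];M=Ro.from_rotvec(s["eef_rot"]).as_matrix()
g=(p-.019*M[:,0])*1000
# hinge from shut grasp: handle u 494.6
du=g[:2]@ax-(np.array([515.3,38.5])@ax+190);dz=g[2]-100
print("handle rel hinge",du.round(1),dz.round(1),"r",np.hypot(du,dz).round(1),"TCP angle",np.degrees(np.arctan2(dz,-du)-np.arctan2(48.5,190)).round(2))
def lid(c):
    P=cloud(c);hsv=cv2.cvtColor(c["frame"],cv2.COLOR_RGB2HSV)
    D=np.stack([P[...,:2]@ax,P[...,:2]@ay,P[...,2]],-1)*1000
    m=(cv2.inRange(hsv,(75,30,40),(98,255,255))>0)&(D[...,0]>440)&(D[...,0]<700)&(D[...,1]>25)&(D[...,1]<275)&(D[...,2]>95)
    m=cv2.erode(m.astype(np.uint8),np.ones((3,3)))>0
    Q=D[m]
    if len(Q)<50: print("few",len(Q));return
    for _ in range(4):
        A=np.c_[Q[:,:2],np.ones(len(Q))];k=np.linalg.lstsq(A,Q[:,2],rcond=None)[0];r=Q[:,2]-A@k;Q=Q[abs(r)<max(2.5*r.std(),1.5)]
    print("lid plane angle",np.degrees(np.arctan(-k[0])).round(2),"y slope",k[1].round(3),len(Q),"res",r.std().round(2))
for n in("scene","top"):
    c=camera(n);np.savez(n+"L.npz",**c);print(n);lid(c)
E
python3 -c "
import numpy as np" ; python3 lid.py
```

```text
t 11.32 q [0.33, 0.22, -0.54, 1.67, 0.12, 1.28, -0.45] p [0.5473, 0.0313, 0.2006] x [-0.001, -0.0, -1.0] z [0.975, -0.222, -0.001] zyaw -0.224 F [-10.8, 1.3, 3.8] w 0.0114
handle rel hinge -157.2 119.6 r 197.5 TCP angle 22.95
scene
lid plane angle 22.18 y slope -0.002 3863 res 3.25
top
lid plane angle 22.12 y slope -0.0 1048 res 2.55
```

{"api": "drive_tool", "payload": {"dp": [[0.0085, -0.0019, 0.012], [0.0098, -0.0022, 0.0112], [0.0107, -0.0024, 0.0103], [0.006, -0.0013, 0.0048], [0, 0, 0]], "turn": [[0, 0, 0], [0, 0, 0], [0, 0, 0], [0, 0, 0], [0, 0, 0]], "claw": [0.97, 0.97, 0.97, 0.97, 0.97]}}

```text
time: 12.05
position: [0.5826, 0.0234, 0.2393]
eef_rot: [0.176, 1.564, -0.176]
wrist_force: [-11.0, 0.4, 7.0]
gripper_width: 0.0114
```

```bash
cat >> lid.py <<'E'
print("closed:")
for n in("scene0","top0"):lid(dict(np.load(n+".npz")))
E
python3 lid.py
```

```text
t 12.05 q [0.32, 0.28, -0.53, 1.53, 0.14, 1.37, -0.44] p [0.5826, 0.0234, 0.2393] x [-0.0, -0.0, -1.0] z [0.975, -0.222, -0.0] zyaw -0.224 F [-11.0, 0.4, 7.0] w 0.0114
handle rel hinge -121.1 158.3 r 199.3 TCP angle 38.27
scene
lid plane angle 37.33 y slope -0.004 5398 res 4.13
top
lid plane angle 37.48 y slope 0.001 709 res 2.19
closed:
lid plane angle -0.13 y slope -0.0 3459 res 2.36
lid plane angle -0.05 y slope -0.001 3768 res 2.95
```

{"api": "drive_tool", "payload": {"dp": [[0.0055, -0.0012, 0.0047], [0.0055, -0.0012, 0.0044], [0.0058, -0.0013, 0.0039], [0, 0, 0]], "turn": [[0, 0, 0], [0, 0, 0], [0, 0, 0], [0, 0, 0]], "claw": [0.97, 0.97, 0.97, 0.97]}}

```text
time: 12.65
position: [0.5996, 0.0195, 0.2521]
eef_rot: [0.176, 1.563, -0.176]
wrist_force: [-7.1, -0.5, 5.5]
gripper_width: 0.0111
```

```bash
cat >> lid.py <<'E'
f=np.load("sceneL.npz")["frame"][160:300,270:450,::-1]
cv2.imwrite("pics/lid%d.png"%(s["time"]*100),cv2.resize(f,None,fx=4.3,fy=4.3,interpolation=cv2.INTER_CUBIC))
E
python3 lid.py; ls pics
```

```text
t 12.65 q [0.31, 0.31, -0.52, 1.46, 0.15, 1.41, -0.44] p [0.5996, 0.0195, 0.2521] x [0.0, -0.0, -1.0] z [0.975, -0.223, 0.0] zyaw -0.224 F [-7.1, -0.5, 5.5] w 0.0111
handle rel hinge -103.6 171.1 r 200.0 TCP angle 44.48
scene
lid plane angle 43.52 y slope -0.003 5638 res 4.63
top
lid plane angle 43.66 y slope 0.003 599 res 2.07
closed:
lid plane angle -0.13 y slope -0.0 3459 res 2.36
lid plane angle -0.05 y slope -0.001 3768 res 2.95
five.png
lid1265.png
scene0.png
scene1.png
scene2.png
scene3.png
scene4.png
scenecrop.png
top0.png
top1.png
topcrop.png
```

{"api": "drive_tool", "payload": {"dp": [[0.0031, -0.0007, 0.0022], [0, 0, 0], [0, 0, 0]], "turn": [[0, 0, 0], [0, 0, 0], [0, 0, 0]], "claw": [0.97, 0.97, 0.97]}}

```text
time: 13.12
position: [0.6025, 0.0189, 0.2541]
eef_rot: [0.176, 1.563, -0.176]
wrist_force: [-6.5, -0.5, 4.2]
gripper_width: 0.0107
```

```bash
python3 lid.py; cp pics/$(ls -t pics|head -1) pics/last.png
```

```text
t 13.12 q [0.3, 0.31, -0.52, 1.45, 0.16, 1.42, -0.44] p [0.6025, 0.0189, 0.2541] x [0.001, -0.0, -1.0] z [0.975, -0.222, 0.001] zyaw -0.224 F [-6.5, -0.5, 4.2] w 0.0107
handle rel hinge -100.6 173.1 r 200.2 TCP angle 45.51
scene
lid plane angle 44.44 y slope -0.002 5553 res 4.64
top
lid plane angle 44.75 y slope 0.003 566 res 1.98
closed:
lid plane angle -0.13 y slope -0.0 3459 res 2.36
lid plane angle -0.05 y slope -0.001 3768 res 2.95
```

View pics/last.png

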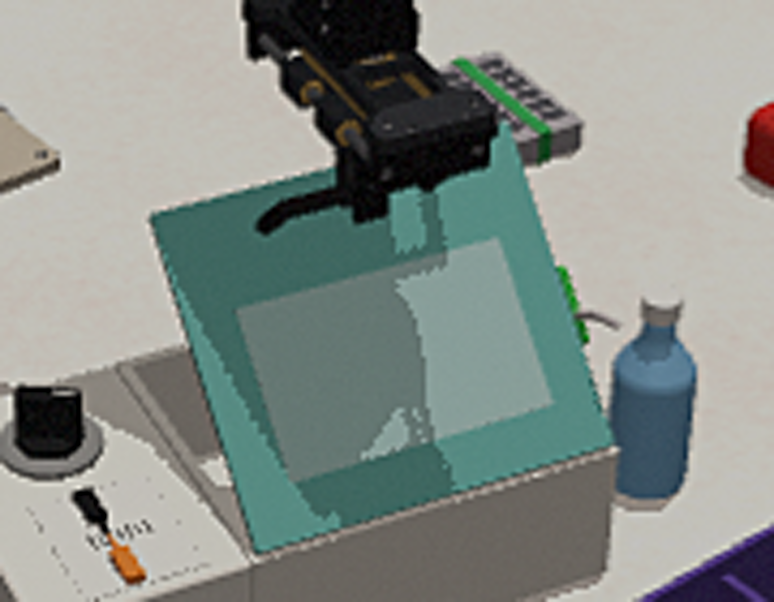

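{"api": "drive_tool", "payload": {"dp": [[0.0012, -0.0003, 0.0007], [0, 0, 0], [0, 0, 0], [0, 0, 0]], "turn": [[0, 0, 0], [0, 0, 0], [0, 0, 0], [0, 0, 0]], "claw": [0.97, 0.97, 0.97, 0.97]}}

```text
time: 13.72
position: [0.6036, 0.0187, 0.2548]
eef_rot: [0.176, 1.563, -0.176]
wrist_force: [-6.5, -0.3, 4.8]
gripper_width: 0.011
```

```bash
python3 lid.py; python3 pm.py L
```

```text
t 13.72 q [0.3, 0.31, -0.52, 1.45, 0.16, 1.42, -0.44] p [0.6036, 0.0187, 0.2548] x [0.0, -0.0, -1.0] z [0.975, -0.222, 0.0] zyaw -0.224 F [-6.5, -0.3, 4.8] w 0.011
handle rel hinge -99.5 173.8 r 200.3 TCP angle 45.9
scene
lid plane angle 44.94 y slope -0.002 5607 res 4.68
top
lid plane angle 45.06 y slope 0.002 542 res 1.94
closed:
lid plane angle -0.13 y slope -0.0 3459 res 2.36
lid plane angle -0.05 y slope -0.001 3768 res 2.95
L
mark area 48.359375 mean [656.75 -44.36] u 626.3 676.6 core v -44.53 mid-edge -44.54 slope -0.012
ptr area 12.828125 mean [544.37 -44.86] u 537.2 550.6 core v -44.86 mid-edge -44.16 slope 0.856
ptr area 14.59375 mean [562.06 -41.19] u 551.9 567.4 core v -42.05 mid-edge -41.49 slope -2.151
ptr area 44.734375 mean [601.65 -44.48] u 582.4 627.8 core v -44.48 mid-edge -44.43 slope -0.007
```

Both views put the lid at 45°, the pointer is in line with the mark, and the grip is holding, so I'm handing in.

```bash
python3 -c "
from cell import *
print(sign_off())"
```

```text
the job is handed in; nothing more can be done
None
```

I turned the vent knob about 2.0 rad clockwise with the lid shut. Then I lifted the lid by its handle and handed in at about 13.8 s with the gripper still holding it at a 30 N grip setting.

**Pointer:** It measures within about 0.1 mm of the orange mark in the dryer's y, checked after letting go of the knob and again with the lid up.

**Lid:** The lid plane fitted from depth reads 44.9° in the scene camera and 45.1° in the top camera. With the lid shut the same fit read about -0.1° in both.

**Disagreements:**
- The angle worked out from the arm's position was 45.9°. The handle's computed distance from the hinge came out 4 mm too long, which I put down to the bar shifting slightly in the pads, so I went by the cameras.
- The scene camera also places things about 4 mm off from the top camera.
- I did not measure the green mark on the arc separately; in the last picture it sits right at the lid's edge.

The wrist force I read stayed around 13 N or less. I planned the moves to stay clear of the other objects, and the pictures showed none disturbed, but I did not measure their positions afterwards.

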